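Fit and hold a console module

ROBOT

A 6-joint arm with a two-finger parallel gripper is mounted at the origin on the work surface. World frame = base frame: x ahead of the robot, y to its left, z up, the work surface at z = 0. Lengths are in mm, angles in rad, forces in N, time in s.
With the tool pointing down it reaches from about 250 to 725 mm from the base axis. Payload 4 kg.
Tool frame: the origin (TCP) lies midway between the tips of the shut fingers; the grasp point (between the pads) lies 19 mm behind it; z points along the fingers, y is the line along which they close (so a half turn about z gives the same grasp; the last joint's range is limited). The gripper opens to 85 mm and grips with 20 to 120 N. Pads are 22 mm wide; open, the fingers measure 114 mm over their backs; the gripper's body (76 mm by 85 mm) begins 54 mm behind the grasp point. The pads swing forward as they close: fully open they stand 13 mm farther back than shut.
Start: joints at [1.158, 0.241, 0.005, 1.335, 0, 1.571], TCP at [200.586, 458.001, 231.306] pointing down, gripper open.
Joint ranges: [-2.72, 2.72], [-1.05, 1.87], [-1.09, 1.28], [-1.99, 2.15], [-1.42, 1.44], [-3.14, 3.14]. Speed limits (rad/s): [2.79, 2.79, 3.14, 3.14, 3.14, 3.14].

INTERFACE

Orientations are given as a rotation vector (axis times angle).
In Python, from plant import env gives the robot as it stands.
- The arm moves only by the tool play_rows, never from a script. Its argument "deltas" is a list of rows, each an object of numbers: "tx", "ty", "tz": the shift along the tool's x, y, z in units of 30 mm (1.0 is 30 mm); "wx", "wy", "wz": the turn, a rotation vector about the tool's x, y, z in degrees. A call has 1 to 20 rows; each row shifts and turns the commanded pose from where the row before left it, along the tool's axes as they then stand; what a row does not reach is not made up. A row lasts 1/8 s, in which the tool goes at most 62.5 mm and 10.7 degrees, less where a joint would pass 70% of its speed; a pose out of reach is approached as far as the arm can. A call is refused whole if a number of a shift passes 1 or a number of a turn 10.7, either way. A call with a gripper value outside its range is refused whole. "claw" is the closure, from 0 (fully open) to 1 (shut), set as the call begins (left out, the last holds). The fingers move at their own pace and stop on an object; "squeeze" is the grip in N (left out, the last holds). Time passes only in rows, so rows that do not move let the fingers close. It gives the time, the measured TCP pose, the force, the opening and the grip force at its end, in the units of the state.
- env.state(): the state, without advancing time (a new reading comes with each control period).
- env.capture(name): name is "side" or "top" or "wrist"; returns (picture, depth): 420x560x3 uint8, red, green, blue; 420x560 float32, mm along the optical axis (not along the pixel's ray), 0 where there is no reading.
- env.camera_model(name): a dict with "fx", "fy", "cx", "cy" (pixels), "D" ([k1, k2, p1, p2, k3] as OpenCV has them; the pictures are not rectified), "rvec" (rotation vector, rad) and "tvec" (3), from world to camera coordinates, as OpenCV has them; the wrist camera has in their place "hand_eye" (4x4, takes a point from camera to tool coordinates, whose origin is the TCP and whose axes are the flange's). Camera axes: x right, y down, z forward; pixel columns grow to the right and rows downward; lengths in mm; the calibration is good to about 2 mm. A picture is of the moment at which its call begins: read the wrist's pose just before it. camera_model takes no time and is no camera call.
- env.finish_job(): hands the job in; it is judged then, once.
The state is a dict: "clock": time; "qpos": joint angles; "qd": joint speeds; "tau": joint torques, N m; "position": TCP position; "tcp_rot": TCP orientation; "wrist_force": force on the tool from outside, world axes, zero at the start; "torque": the same for the moment, N m; "finger_gap": finger opening in mm; "finger_force": force on a finger pad.
Only numpy, scipy, OpenCV 4.12 (cv2) and the standard library are available. Lean on these libraries where they do the work, as an engineer would, in place of code of your own. Each camera call takes 0.05 s, during which the arm holds its last target. There are 200 camera calls.

TASK

A new plug-in module is going into the mixing console: first turn the monitor-volume knob fully anticlockwise to its off stop so that the speakers do not thump. Then slide the blue module with the orange handle straight down into the one console bay whose slot is wide enough (do not force it against the narrower bays), press it down against the sprung connector until its faceplate sits flush on the bay's rim, and finish while still holding it pressed flush, ready for the screws. Leave the mug, cassettes, screwdriver and spare plate where they are.

Things in the scene. Friction and masses are not known exactly. Their poses are not given: they have to be found in the camera images.
- volume (a joint): angle of the monitor-volume knob: 0 = fully anticlockwise seen from above (off, end stop), grows clockwise to 4.71; it starts between 0.6 and 1.5 and stays where it is left (friction about 0.04 N m)
- volume_grip (a point): point on the knob's vertical axis at a good grasp height, 82 mm above the table. The knob is a grey upright bar 42 mm long, 14 mm thick, rising from 14 to 44 mm above the box top, on a 44 mm disc; this point is 7 mm below the bar's top; a white mark is at one end of the bar
- monitor_box: dark control box 140 (local x) x 120 x 45 mm tall, fixed to the table, origin at the centre of its underside; the knob is centred on its top; with the knob at 0 the bar lies along the box's x axis with the white mark at the -x end, and at value q the bar is turned by q clockwise from there
- module: loose plug-in module, about 0.15 kg, standing upright: black body 79 (local x) x 30 (local y) x 35 mm tall with edges rounded 4 mm, on it a blue faceplate 95 x 46 x 4 mm, on that an orange upright handle 40 (x) x 12 (y) x 30 mm tall, all centred; origin at the centre of its underside, total height 69 mm; the two ways round are equivalent
- module_grip (a point): grasp point in the handle, on the module's axis, 60 mm above the module's underside (21 mm above the faceplate, 9 mm below the handle's top)
- module_seat (a point): centre of the faceplate's underside, 35 mm above the module's underside; it lies level with the bay's rim when the module is flush
- console: mixing console, grey, fixed: 264 mm deep (x from -75 to +189 mm of its origin) x 220 mm wide, 60 mm tall (its fader caps reach 70 mm), origin at the underside below the centre of the three bays; the three bays lie side by side along its y axis at 60 mm pitch, in any order, with the same yaw
- bay_wide: aluminium bay of the console, 105 (local x) x 58 (y) x 50 mm tall, origin at the centre of its underside, its top rim 50 mm above the origin and 60 mm above the table; centred slot, open at the top, 85 mm along x, 35 mm wide along y: the module's 30 mm body fits.
- connector (a joint): how far (m) the green sprung connector plate in the wide bay is pressed down: 0 at rest, 0.008 with the module flush, stop at 0.012. It meets the module when the faceplate is 8 mm above the rim, and pushes up with about 3 N there, 8 N when flush: let go, the module rises again
- bay_mid: aluminium bay of the console, 105 (local x) x 58 (y) x 50 mm tall, origin at the centre of its underside, its top rim 50 mm above the origin and 60 mm above the table; centred slot, open at the top, 85 mm along x, 24 mm wide along y: too narrow
- bay_slim: aluminium bay of the console, 105 (local x) x 58 (y) x 50 mm tall, origin at the centre of its underside, its top rim 50 mm above the origin and 60 mm above the table; centred slot, open at the top, 85 mm along x, 18 mm wide along y: too narrow
- mug: blue mug, 80 mm wide, 90 mm tall, origin at the underside; bystander
- cassette_a: grey tape cassette case 109 x 70 x 16 mm lying flat; bystander
- cassette_b: red tape cassette case 109 x 70 x 16 mm lying flat; bystander
- screwdriver: yellow-handled screwdriver 180 mm long lying on the table, along its x; bystander
- slim_plate: spare aluminium blanking plate 95 x 28 x 6 mm lying flat; bystander

How it is judged (in metres and radians):
On the way, in this order (a step that is already met when the one before it is completed fails the run):
1. the volume knob is at its off stop (value of joint volume below 0.1 rad), for 0.2 s.
2. the module is in the wide bay, pressed flush (x of module_seat in the frame of bay_wide between -0.006 and 0.006 m and y of module_seat in the frame of bay_wide between -0.006 and 0.006 m and z of module_seat in the frame of bay_wide between 0.046 and 0.053 m and angle between the z axis of module and the z axis of bay_wide, either way round below 0.06 rad), for 0.2 s.
At the end, for the whole second after the job is handed in: The volume knob is within 0.1 rad of its anticlockwise stop; the module is in the wide bay, within 6 mm of its centre, upright within 0.06 rad, its faceplate within 3 mm of the rim, at rest, and the robot still bears on it with more than 2 N (the spring lifts it 8 mm otherwise) (all of step 2 and value of joint volume below 0.1 rad and contact force between any of the fingers, the arm and module above 2 N and linear speed of module below 0.02 m/s); the arm keeps its last pose, push and grip.
It fails at once if the mug, a cassette, the screwdriver or the spare plate moved more than 30 mm (distance of any of mug, cassette_a, cassette_b, screwdriver, slim_plate from where it was at the start of the episode above 0.03 m).
It fails at once if the module is forced against a narrower bay with more than 20 N (contact force between module and bay_mid above 20 N or contact force between module and bay_slim above 20 N).
It also fails if it takes over 53 s, if anything falls off the work surface, if the arm or the gripper's body presses on something with over 40 N, if the wrist force passes 120 N, or if a joint passes its speed limit or range.

## Working session

There is one attempt and no reset: what is moved stays moved. The work goes in short steps, Python scripts to look and compute and a tool call to move; the robot and the scene stay as the last step left them, time stands still between calls to the robot, and variables do not carry over. Pictures are saved under pics/ and viewed, at most 10 in all, crops included, and the job is handed in when it is done.

Besides the shell and the picture viewer there is one more tool, called as name(argument=value, ...) on one line, values as JSON. play_rows: Moves the arm, as the interface text tells. Its arguments: {"type":"object","properties":{"deltas":{"type":"array","items":{"type":"object","properties":{"tx":{"type":"number"},"ty":{"type":"number"},"tz":{"type":"number"},"wx":{"type":"number"},"wy":{"type":"number"},"wz":{"type":"number"}}}},"claw":{"type":"number"},"squeeze":{"type":"number"}},"required":["deltas"]}

```bash
mkdir -p pics; cat > h.py <<'E'
import numpy as np, cv2
from scipy.spatial.transform import Rotation as R
from plant import env
def cap(name):
    s=env.state(); im,d=env.capture(name); m=env.camera_model(name)
    K=np.array([[m['fx'],0,m['cx']],[0,m['fy'],m['cy']],[0,0,1.]]);D=np.array(m['D'],float)
    if 'hand_eye' in m:
        T=np.eye(4);T[:3,:3]=R.from_rotvec(s['tcp_rot']).as_matrix();T[:3,3]=s['position'];T=T@np.array(m['hand_eye'])
    else:
        W=np.eye(4);W[:3,:3]=R.from_rotvec(np.ravel(m['rvec'])).as_matrix();W[:3,3]=np.ravel(m['tvec']);T=np.linalg.inv(W)
    h,w=d.shape;u,v=np.meshgrid(np.arange(w),np.arange(h))
    n=cv2.undistortPoints(np.stack([u,v],-1).reshape(-1,1,2).astype(float),K,D).reshape(h,w,2)
    P=np.dstack([n*d[...,None],d]); P=P@T[:3,:3].T+T[:3,3]; P[d==0]=np.nan
    return im,P,T
def save(im,f,s=1): cv2.imwrite(f,cv2.resize(im[...,::-1],None,fx=s,fy=s))
E
python3 - <<'E'
from h import *
for n in('top','side'):
    im,P,T=cap(n);save(im,f'pics/{n}0.png',1.4 if n=='top' else 1);np.savez(f'{n}0.npz',im=im,P=P,T=T);print(n,T[:3,3].round(),T[:3,2].round(2))
print(env.state()['tcp_rot'],env.state()['clock'])
E
```

```text
top [ 373.  -50. 1065.] [ 0.18  0.   -0.98]
side [ 252. -644.  756.] [ 0.31  0.63 -0.71]
[-6.43781706e-01 -3.07454265e+00  2.78436558e-03] 0.1
```

View pics/top0.png

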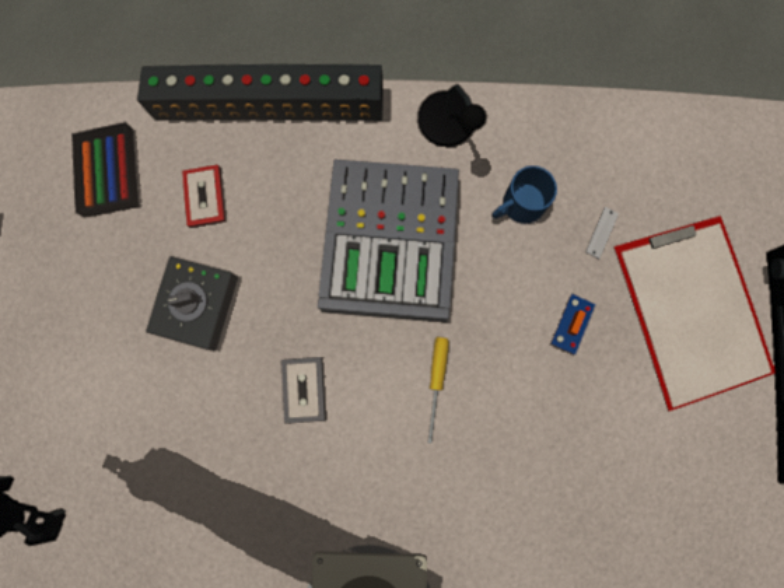

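The top view (1.4x) shows the knob at (186,301), the module at (573,323) and the console bays at (350/387/424, 268). The middle slot looks widest. The cassettes, mug and screwdriver are clear of these.

```bash
python3 - <<'E'
from h import *
for n in('top','side'):
    z=np.load(n+'0.npz');im,P=z['im'],z['P'];hsv=cv2.cvtColor(im,cv2.COLOR_RGB2HSV).astype(int);X,Y,Z=P[...,0],P[...,1],P[...,2]
    def rect(m,name):
        p=P[m][:,:2]
        if len(p)<5: print(name,len(p));return
        c,s,a=cv2.minAreaRect(p.astype(np.float32)); mu=p.mean(0);w,v=np.linalg.eigh(np.cov((p-mu).T)); print(n,name,len(p),'rect',np.round(c,1),np.round(s,1),round(a,1),'mean',mu.round(1),'major',np.degrees(np.arctan2(v[1,1],v[0,1])).round(1),'z',np.nanmedian(P[m][:,2]).round(1))
    if n=='top':
        k=P[301*10//14,186*10//14];mo=P[323*10//14,573*10//14];co=P[268*10//14,387*10//14];print(k,mo,co)
    near=lambda c,r:np.hypot(X-c[0],Y-c[1])<r
    rect(near(k,40)&(Z>70)&(Z<100),'bar'); rect(near(k,110)&(abs(Z-45)<6),'boxtop'); 
    wm=near(k,26)&(Z>60)&(hsv[...,2]>150)&(hsv[...,1]<70);rect(wm,'white')
    blue=(abs(hsv[...,0]-110)<14)&(hsv[...,1]>120)
    rect(near(mo,65)&(Z>30)&(Z<48),'face'); rect(near(mo,65)&(Z>58)&(Z<78),'handle')
    g=(abs(hsv[...,0]-65)<15)&(hsv[...,1]>90)&near(co,110)&(Z<50)
    l,lab=cv2.connectedComponents(g.astype(np.uint8))
    for i in range(1,l):
        if (lab==i).sum()>60: rect(lab==i,'green')
    rect(near(co,125)&(hsv[...,1]<25)&(hsv[...,2]>150)&(abs(Z-60)<8),'alu')
    rect(near(co,260)&(abs(Z-60)<6)&(X<680)&(abs(Y-co[1])<140),'consoletop')
E
```

```text
[505.92331317 312.55437693  82.65345884] [ 489.01719679 -332.90620562   55.13153855] [579.60087099 -17.73861016  32.79029255]
top bar 140 rect [510.3 320.9] [14.9 39.7] 15.6 mean [509.6 319.1] major 107.2 z 87.5
top boxtop 2319 rect [511.2 320.9] [122.  140.3] 77.1 mean [509.1 318.1] major 165.8 z 44.9
white 0
top face 661 rect [ 488.7 -338.1] [48.3 96.3] 66.7 mean [ 487.4 -336.5] major 156.8 z 39.2
top handle 105 rect [ 488.4 -338.1] [13.2 39.9] 66.9 mean [ 487.7 -337.1] major 156.1 z 68.5
top green 211 rect [577.9  43.1] [19.4 74.3] 86.9 mean [576.1  42.4] major 177.8 z 32.8
top green 299 rect [573.8 -17.6] [25.6 72.7] 86.8 mean [572.4 -18.1] major 177.1 z 32.5
top green 154 rect [571.1 -78.4] [13.2 74. ] 86.7 mean [569.5 -78.2] major 176.0 z 32.5
top alu 1400 rect [571.6 -17.8] [174.2 101.6] 86.3 mean [570.9 -22.2] major 85.9 z 60.0
top consoletop 5478 rect [591.4 -19. ] [218.5 188.8] 86.8 mean [590.4 -21.7] major 92.4 z 59.9
side bar 70 rect [508.7 318.1] [14.  39.9] 16.0 mean [508.5 313.8] major 107.7 z 84.2
side boxtop 850 rect [510.3 318.9] [125.9 137.4] 76.9 mean [507.7 309.3] major 165.9 z 43.2
white 0
side face 787 rect [ 488.5 -340.3] [47.6 95.8] 66.4 mean [ 485.6 -343.5] major 155.7 z 38.1
side handle 148 rect [ 488.3 -340.2] [12.9 39.9] 66.8 mean [ 487.6 -341.4] major 155.8 z 67.3
side alu 721 rect [572.1 -18.4] [176.2  99.7] 86.5 mean [570.4 -32. ] major 86.4 z 58.2
side consoletop 3517 rect [590.9 -21.5] [223.1 191.4] 86.4 mean [587.6 -34. ] major 91.8 z 58.0
```

View pics/side0.png

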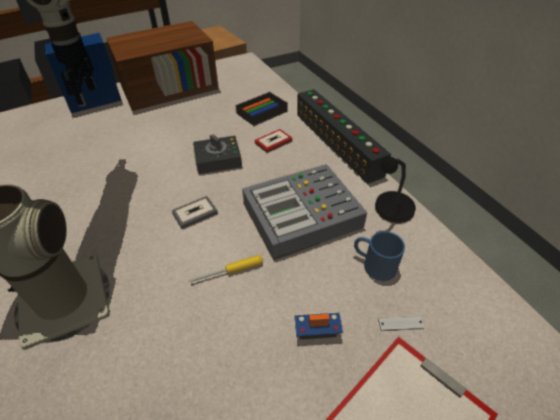

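The side view agrees, and the black knob box is at (217,153). The bar runs at about 106° and the box axis at about 167°, so q ≈ 1.06 rad. The module's long axis is at 156.5° and the console axis at 176.6°. Next I move to hover over the knob.

play_rows(deltas=[{"wz":10.1},{"wz":10.1},{"wz":10.1},{"wz":10.1},{"wz":10.0},{"tx":-0.73,"ty":0.86,"tz":0.27},{"tx":-0.73,"ty":0.86,"tz":0.27},{"tx":-0.73,"ty":0.86,"tz":0.27},{"tx":-0.73,"ty":0.86,"tz":0.27},{"tx":-0.73,"ty":0.86,"tz":0.27},{"tx":-0.73,"ty":0.86,"tz":0.27},{"tx":-0.73,"ty":0.86,"tz":0.27},{"tx":-0.73,"ty":0.86,"tz":0.27},{"tx":-0.73,"ty":0.86,"tz":0.27},{"tx":-0.73,"ty":0.86,"tz":0.27},{}], claw=0.4)

```text
validation failed for argument at $.de...
```

```bash
cat >> h.py <<'E'
def tool():
    s=env.state();M=R.from_rotvec(s['tcp_rot']).as_matrix()
    print('t',round(s['clock'],2),'pos',np.round(s['position'],1),'yawy',np.degrees(np.arctan2(M[1,1],M[0,1])).round(1),'z',M[:,2].round(3),'F',np.round(s['wrist_force'],1),'T',np.round(s['torque'],2),'gap',round(s['finger_gap'],1),'ff',np.round(s['finger_force'],1),'q',np.round(s['qpos'],2));return s,M
def togo(tgt,yaw):
    s,M=tool();d=np.array(tgt)-s['position'];y=np.degrees(np.arctan2(M[1,1],M[0,1]));print('units before turn',(M.T@d/30).round(3),'wz',round(y-yaw,2),'after turn',(M@R.from_euler('z',y-yaw,degrees=True).as_matrix()).T@d/30)
def rect(P,m,name):
    p=P[m][:,:2]
    if len(p)<5: print(name,len(p));return
    c,s,a=cv2.minAreaRect(p.astype(np.float32)); mu=p.mean(0);w,v=np.linalg.eigh(np.cov((p-mu).T)); print(name,len(p),'rect',np.round(c,1),np.round(s,1),round(a,1),'mean',mu.round(1),'major',np.degrees(np.arctan2(v[1,1],v[0,1])).round(1),'z',np.median(P[m][:,2]).round(1))
E
python3 - <<'E'
from h import *
im,P,T=cap('wrist');save(im,'pics/w1.png');np.savez('w1.npz',im=im,P=P,T=T)
X,Y,Z=P[...,0],P[...,1],P[...,2]
near=np.hypot(X-510,Y-320)<40
rect(P,near&(Z>75)&(Z<100),'bar');rect(P,(np.hypot(X-510,Y-320)<110)&(abs(Z-45)<5),'box')
tool();togo([510,320,64],16)
E
```

```text
bar 0
box 39 rect [449.3 369.9] [53.   3.3] 78.5 mean [448.5 366.2] major 77.6 z 40.7
t 0.15 pos [200.4 457.6 230.6] yawy 66.3 z [-0.001 -0.001 -1.   ] F [-0.5 -0.6  0.7] T [-0.02  0.06  0.02] gap 85.7 ff 0.0 q [1.16 0.24 0.   1.34 0.   1.57]
t 0.15 pos [200.4 457.6 230.6] yawy 66.3 z [-0.001 -0.001 -1.   ] F [-0.5 -0.6  0.7] T [-0.02  0.06  0.02] gap 85.7 ff 0.0 q [1.16 0.24 0.   1.34 0.   1.57]
units before turn [-11.293  -0.051   5.554] wz 50.35 after turn [-7.24574808  8.66210818  5.55362266]
```

View pics/w1.png

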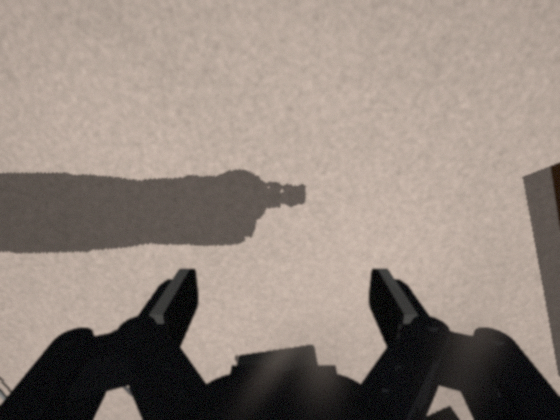

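The move was refused whole, so the view from the start pose shows only bare table and the open fingers at (185,310) and (385,310). I'll retry with complete rows.

play_rows(deltas=[{"tx":0,"ty":0,"tz":0,"wx":0,"wy":0,"wz":10.1},{"tx":0,"ty":0,"tz":0,"wx":0,"wy":0,"wz":10.1},{"tx":0,"ty":0,"tz":0,"wx":0,"wy":0,"wz":10.1},{"tx":0,"ty":0,"tz":0,"wx":0,"wy":0,"wz":10.1},{"tx":0,"ty":0,"tz":0,"wx":0,"wy":0,"wz":10}], claw=0.4)

```text
clock: 0.78
position: [200.5, 457.8, 230.9]
tcp_rot: [1.899, 2.503, -0.001]
wrist_force: [-0.1, -0.7, -0.1]
finger_gap: 51.4
finger_force: 0.0
```

play_rows(deltas=[{"tx":-0.73,"ty":0.86,"tz":0.27,"wx":0,"wy":0,"wz":0},{"tx":-0.73,"ty":0.86,"tz":0.27,"wx":0,"wy":0,"wz":0},{"tx":-0.73,"ty":0.86,"tz":0.27,"wx":0,"wy":0,"wz":0},{"tx":-0.73,"ty":0.86,"tz":0.27,"wx":0,"wy":0,"wz":0},{"tx":-0.73,"ty":0.86,"tz":0.27,"wx":0,"wy":0,"wz":0},{"tx":-0.73,"ty":0.86,"tz":0.27,"wx":0,"wy":0,"wz":0},{"tx":-0.73,"ty":0.86,"tz":0.27,"wx":0,"wy":0,"wz":0},{"tx":-0.73,"ty":0.86,"tz":0.27,"wx":0,"wy":0,"wz":0},{"tx":-0.73,"ty":0.86,"tz":0.27,"wx":0,"wy":0,"wz":0},{"tx":-0.73,"ty":0.86,"tz":0.27,"wx":0,"wy":0,"wz":0},{"tx":0,"ty":0,"tz":0,"wx":0,"wy":0,"wz":0},{"tx":0,"ty":0,"tz":0,"wx":0,"wy":0,"wz":0}])

```text
clock: 2.28
position: [508.2, 318.2, 149.9]
tcp_rot: [-1.891, -2.507, 0.002]
wrist_force: [-0.4, 0.4, 0.3]
finger_gap: 51.6
finger_force: 0.0
```

```bash
python3 - <<'E'
from h import *
im,P,T=cap('wrist');save(im,'pics/w2.png');np.savez('w2.npz',im=im,P=P,T=T)
X,Y,Z=P[...,0],P[...,1],P[...,2]
near=np.hypot(X-510,Y-320)<40
rect(P,near&(Z>75)&(Z<100),'bar');rect(P,(np.hypot(X-510,Y-320)<110)&(abs(Z-45)<5),'box')
togo([510,320,64],16)
E
```

```text
bar 1064 rect [510.7 322. ] [13.8 41.7] 15.9 mean [509.7 324.5] major 105.2 z 88.3
box 16584 rect [510.3 322.1] [119.2 139.4] 76.7 mean [507.2 329. ] major 168.4 z 44.7
t 2.33 pos [508.1 318.6 150.2] yawy 16.0 z [-0.001 -0.    -1.   ] F [-0.6  0.1  0.7] T [-0.06  0.03 -0.03] gap 50.6 ff 0.0 q [0.56 0.48 0.14 1.23 0.   1.85]
units before turn [0.027 0.077 2.875] wz -0.01 after turn [0.02699757 0.07715031 2.87458126]
```

View pics/w2.png

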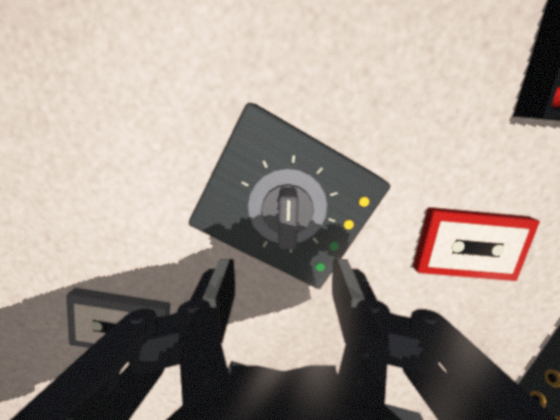

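The wrist view shows the knob bar vertical at (288,210), aligned between the fingers, with cassettes clear to either side. Now I descend and grip.

play_rows(deltas=[{"tx":0.05,"ty":0.09,"tz":0.6,"wx":0,"wy":0,"wz":0},{"tx":0,"ty":0,"tz":0.7,"wx":0,"wy":0,"wz":0},{"tx":0,"ty":0,"tz":0.6,"wx":0,"wy":0,"wz":0},{"tx":0,"ty":0,"tz":0.5,"wx":0,"wy":0,"wz":0},{"tx":0,"ty":0,"tz":0.4,"wx":0,"wy":0,"wz":0},{"tx":0,"ty":0,"tz":0,"wx":0,"wy":0,"wz":0}])

```text
clock: 3.08
position: [510.1, 320.2, 65.0]
tcp_rot: [-1.891, -2.508, 0.003]
wrist_force: [0.6, -0.0, 0.5]
finger_gap: 51.4
finger_force: 0.0
```

play_rows(deltas=[{"tx":0,"ty":0,"tz":0,"wx":0,"wy":0,"wz":0},{"tx":0,"ty":0,"tz":0,"wx":0,"wy":0,"wz":0},{"tx":0,"ty":0,"tz":0,"wx":0,"wy":0,"wz":0},{"tx":0,"ty":0,"tz":0,"wx":0,"wy":0,"wz":0},{"tx":0,"ty":0,"tz":0,"wx":0,"wy":0,"wz":0},{"tx":0,"ty":0,"tz":0,"wx":0,"wy":0,"wz":0}], claw=1, squeeze=40)

```text
clock: 3.82
position: [511.0, 320.6, 67.3]
tcp_rot: [1.892, 2.508, 0.001]
wrist_force: [-2.6, -1.3, 5.5]
finger_gap: 13.1
finger_force: 40.6
```

play_rows(deltas=[{"tx":0,"ty":0,"tz":-0.06,"wx":0,"wy":0,"wz":-6},{"tx":0,"ty":0,"tz":0,"wx":0,"wy":0,"wz":-9},{"tx":0,"ty":0,"tz":0,"wx":0,"wy":0,"wz":-9},{"tx":0,"ty":0,"tz":0,"wx":0,"wy":0,"wz":-9},{"tx":0,"ty":0,"tz":0,"wx":0,"wy":0,"wz":-9},{"tx":0,"ty":0,"tz":0,"wx":0,"wy":0,"wz":-9},{"tx":0,"ty":0,"tz":0,"wx":0,"wy":0,"wz":-8},{"tx":0,"ty":0,"tz":0,"wx":0,"wy":0,"wz":0},{"tx":0,"ty":0,"tz":0,"wx":0,"wy":0,"wz":0},{"tx":0,"ty":0,"tz":0,"wx":0,"wy":0,"wz":0}])

```text
clock: 5.08
position: [511.8, 321.6, 67.5]
tcp_rot: [0.415, 3.113, 0.003]
wrist_force: [3.7, 4.4, -7.7]
finger_gap: 13.4
finger_force: 39.3
```

```bash
python3 -c "
from h import *
tool()"
```

```text
t 5.08 pos [511.8 321.6  67.5] yawy 74.8 z [ 0.001  0.002 -1.   ] F [ 3.7  4.4 -7.7] T [ 1.01 -0.75  0.07] gap 13.4 ff 39.3 q [0.56 0.56 0.04 1.05 0.   0.83]
```

play_rows(deltas=[{"tx":0,"ty":0,"tz":0,"wx":0,"wy":0,"wz":-2},{"tx":0,"ty":0,"tz":0,"wx":0,"wy":0,"wz":-2},{"tx":0,"ty":0,"tz":0,"wx":0,"wy":0,"wz":0},{"tx":0,"ty":0,"tz":0,"wx":0,"wy":0,"wz":0}])

```text
clock: 5.58
position: [511.8, 321.5, 67.5]
tcp_rot: [0.31, 3.126, 0.004]
wrist_force: [3.6, 4.0, -7.5]
finger_gap: 12.9
finger_force: 45.9
```

```bash
python3 -c "
from h import *
tool()"
```

```text
t 5.58 pos [511.8 321.5  67.5] yawy 78.7 z [ 0.001  0.002 -1.   ] F [ 3.6  4.  -7.5] T [ 1.12 -0.66 -0.98] gap 12.9 ff 45.9 q [0.56 0.56 0.04 1.05 0.   0.76]
```

The stop is felt, at −1 N m about z. I'll back off a hair, release and lift.

play_rows(deltas=[{"tx":0,"ty":0,"tz":0,"wx":0,"wy":0,"wz":1},{"tx":0,"ty":0,"tz":0,"wx":0,"wy":0,"wz":0}])

```text
clock: 5.82
position: [511.8, 321.5, 67.4]
tcp_rot: [0.336, 3.123, 0.003]
wrist_force: [2.9, 4.7, -8.0]
finger_gap: 13.0
finger_force: 40.6
```

play_rows(deltas=[{"tx":0,"ty":0,"tz":0,"wx":0,"wy":0,"wz":0},{"tx":0,"ty":0,"tz":0,"wx":0,"wy":0,"wz":0},{"tx":0,"ty":0,"tz":0,"wx":0,"wy":0,"wz":0},{"tx":0,"ty":0,"tz":0,"wx":0,"wy":0,"wz":0},{"tx":0,"ty":0,"tz":-0.8,"wx":0,"wy":0,"wz":0},{"tx":0,"ty":0,"tz":-1,"wx":0,"wy":0,"wz":0},{"tx":0,"ty":0,"tz":-1,"wx":0,"wy":0,"wz":0},{"tx":0,"ty":0,"tz":-0.8,"wx":0,"wy":0,"wz":0},{"tx":0,"ty":0,"tz":0,"wx":0,"wy":0,"wz":0}], claw=0.4)

```text
clock: 6.95
position: [512.3, 321.3, 178.5]
tcp_rot: [0.33, 3.12, 0.005]
wrist_force: [0.5, 0.1, 0.1]
finger_gap: 51.5
finger_force: 0.0
```

```bash
python3 - <<'E'
from h import *
im,P,T=cap('wrist')
X,Y,Z=P[...,0],P[...,1],P[...,2]
near=np.hypot(X-510.5,Y-321)<40
rect(P,near&(Z>75)&(Z<100),'bar');rect(P,(np.hypot(X-510,Y-320)<110)&(abs(Z-45)<5),'box')
im,P,T=cap('top')
X,Y,Z=P[...,0],P[...,1],P[...,2]
near=np.hypot(X-510.5,Y-321)<40
rect(P,near&(Z>75)&(Z<100),'bar top')
togo([488.5,-339,150],66.5)
E
```

```text
bar 854 rect [509.8 322.1] [14.  40.9] 77.3 mean [508.  322.4] major 166.3 z 88.4
box 13815 rect [510.  322.1] [120.3 139.3] 76.7 mean [502.1 323.7] major 166.5 z 44.7
bar top 105 rect [509.7 319.4] [15.5 42.1] 67.6 mean [506.  318.8] major 158.9 z 87.5
t 7.05 pos [510.7 320.3 175.5] yawy 77.9 z [-0. -0. -1.] F [-0.6  0.2  0.3] T [ 0.    0.02 -0.01] gap 51.1 ff 0.0 q [ 0.56  0.47  0.19  1.29 -0.    0.77]
units before turn [ -3.866 -21.647   0.857] wz 11.44 after turn [ -8.08408187 -20.44958659   0.85695801]
```

Knob at stop (bar 167° against box 166.7°). On to the module.

play_rows(deltas=[{"tx":0,"ty":0,"tz":0,"wx":0,"wy":0,"wz":5.7},{"tx":0,"ty":0,"tz":0,"wx":0,"wy":0,"wz":5.7},{"tx":-0.385,"ty":-0.974,"tz":0,"wx":0,"wy":0,"wz":0},{"tx":-0.385,"ty":-0.974,"tz":0,"wx":0,"wy":0,"wz":0},{"tx":-0.385,"ty":-0.974,"tz":0,"wx":0,"wy":0,"wz":0},{"tx":-0.385,"ty":-0.974,"tz":0,"wx":0,"wy":0,"wz":0},{"tx":-0.385,"ty":-0.974,"tz":0,"wx":0,"wy":0,"wz":0},{"tx":-0.385,"ty":-0.974,"tz":0,"wx":0,"wy":0,"wz":0},{"tx":-0.385,"ty":-0.974,"tz":0,"wx":0,"wy":0,"wz":0},{"tx":-0.385,"ty":-0.974,"tz":0,"wx":0,"wy":0,"wz":0},{"tx":-0.385,"ty":-0.974,"tz":0,"wx":0,"wy":0,"wz":0},{"tx":-0.385,"ty":-0.974,"tz":0,"wx":0,"wy":0,"wz":0},{"tx":-0.385,"ty":-0.974,"tz":0,"wx":0,"wy":0,"wz":0},{"tx":-0.385,"ty":-0.974,"tz":0,"wx":0,"wy":0,"wz":0},{"tx":-0.385,"ty":-0.974,"tz":0,"wx":0,"wy":0,"wz":0},{"tx":-0.385,"ty":-0.974,"tz":0,"wx":0,"wy":0,"wz":0},{"tx":-0.385,"ty":-0.974,"tz":0,"wx":0,"wy":0,"wz":0},{"tx":-0.385,"ty":-0.974,"tz":0,"wx":0,"wy":0,"wz":0},{"tx":-0.385,"ty":-0.974,"tz":0,"wx":0,"wy":0,"wz":0},{"tx":-0.385,"ty":-0.974,"tz":0,"wx":0,"wy":0,"wz":0}])

```text
clock: 9.55
position: [491.3, -245.3, 174.1]
tcp_rot: [-0.638, -3.073, -0.001]
wrist_force: [0.2, -0.0, -0.3]
finger_gap: 51.4
finger_force: 0.0
```

play_rows(deltas=[{"tx":-0.385,"ty":-0.974,"tz":0,"wx":0,"wy":0,"wz":0},{"tx":-0.385,"ty":-0.974,"tz":0.3,"wx":0,"wy":0,"wz":0},{"tx":-0.385,"ty":-0.974,"tz":0.5,"wx":0,"wy":0,"wz":0},{"tx":0,"ty":0,"tz":0,"wx":0,"wy":0,"wz":0},{"tx":0,"ty":0,"tz":0,"wx":0,"wy":0,"wz":0},{"tx":0,"ty":0,"tz":0,"wx":0,"wy":0,"wz":0}])

```text
clock: 10.3
position: [489.5, -338.0, 152.1]
tcp_rot: [-0.637, -3.076, -0.0]
wrist_force: [-0.3, 0.4, 0.1]
finger_gap: 51.5
finger_force: 0.0
```

```bash
python3 - <<'E'
from h import *
im,P,T=cap('wrist');save(im,'pics/w3.png')
X,Y,Z=P[...,0],P[...,1],P[...,2]
near=np.hypot(X-488.5,Y+339)<65
rect(P,near&(Z>28)&(Z<48),'face'); rect(P,near&(Z>58)&(Z<80),'handle')
togo([488.5,-339,45],66.5)
E
```

```text
face 4417 rect [ 488.  -338.3] [46.  94.1] 66.5 mean [ 483.9 -336.5] major 156.4 z 38.8
handle 724 rect [ 487.7 -338.2] [12.  39.7] 66.1 mean [ 485.9 -337.4] major 156.5 z 68.5
t 10.35 pos [ 489.6 -338.1  152.4] yawy 66.6 z [ 0. -0. -1.] F [ 0.  -0.5  0.6] T [-0.01  0.02  0.02] gap 51.4 ff 0.0 q [-0.6   0.47  0.13  1.23  0.   -0.2 ]
units before turn [ 0.023 -0.042  3.58 ] wz 0.12 after turn [ 0.02255109 -0.04213887  3.58040363]
```

View pics/w3.png

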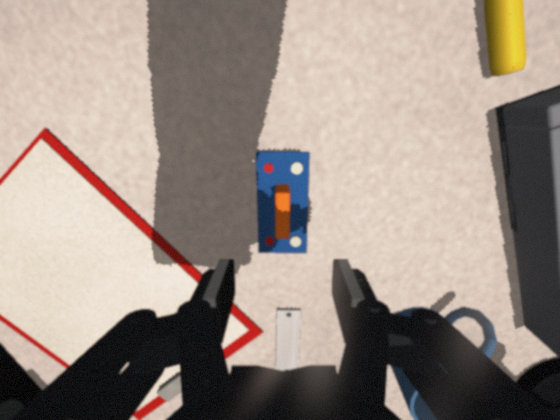

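The module is vertical at (283,205), with the handle at (283,212) lined up between the fingers. Spare plate and mug are well clear. Descending to TCP z ≈ 44.

play_rows(deltas=[{"tx":0.04,"ty":-0.03,"tz":0.6,"wx":0,"wy":0,"wz":0},{"tx":0,"ty":0,"tz":0.8,"wx":0,"wy":0,"wz":0},{"tx":0,"ty":0,"tz":0.8,"wx":0,"wy":0,"wz":0},{"tx":0,"ty":0,"tz":0.7,"wx":0,"wy":0,"wz":0},{"tx":0,"ty":0,"tz":0.4,"wx":0,"wy":0,"wz":0},{"tx":0,"ty":0,"tz":0.3,"wx":0,"wy":0,"wz":0},{"tx":0,"ty":0,"tz":0,"wx":0,"wy":0,"wz":0}])

```text
clock: 11.22
position: [487.8, -339.0, 43.9]
tcp_rot: [-0.638, -3.076, -0.0]
wrist_force: [-0.1, -0.7, -0.2]
finger_gap: 51.4
finger_force: 0.0
```

play_rows(deltas=[{"tx":0,"ty":0,"tz":0,"wx":0,"wy":0,"wz":0},{"tx":0,"ty":0,"tz":0,"wx":0,"wy":0,"wz":0},{"tx":0,"ty":0,"tz":0,"wx":0,"wy":0,"wz":0},{"tx":0,"ty":0,"tz":0,"wx":0,"wy":0,"wz":0},{"tx":0,"ty":0,"tz":0,"wx":0,"wy":0,"wz":0},{"tx":0,"ty":0,"tz":0,"wx":0,"wy":0,"wz":0}], claw=1, squeeze=80)

```text
clock: 11.98
position: [488.4, -339.6, 44.9]
tcp_rot: [0.638, 3.075, -0.001]
wrist_force: [-0.1, 0.8, 6.3]
finger_gap: 10.5
finger_force: 79.0
```

play_rows(deltas=[{"tx":0,"ty":0,"tz":-0.3,"wx":0,"wy":0,"wz":0},{"tx":0,"ty":0,"tz":-0.8,"wx":0,"wy":0,"wz":0},{"tx":0,"ty":0,"tz":-1,"wx":0,"wy":0,"wz":0},{"tx":0,"ty":0,"tz":-1,"wx":0,"wy":0,"wz":0},{"tx":0,"ty":0,"tz":-1,"wx":0,"wy":0,"wz":0},{"tx":0,"ty":0,"tz":-0.5,"wx":0,"wy":0,"wz":0},{"tx":0,"ty":0,"tz":0,"wx":0,"wy":0,"wz":0},{"tx":0,"ty":0,"tz":0,"wx":0,"wy":0,"wz":0}])

```text
clock: 12.98
position: [487.1, -338.8, 180.5]
tcp_rot: [-0.638, -3.073, -0.002]
wrist_force: [0.3, -0.1, -1.8]
finger_gap: 10.1
finger_force: 78.1
```

```bash
python3 - <<'E'
from h import *
togo([572,-18.3,160],86.5)
im,P,T=cap('wrist');save(im,'pics/w4.png')
s,M=tool();Q=(P-s['position'])@M
hsv=cv2.cvtColor(im,cv2.COLOR_RGB2HSV)
m=(abs(Q[...,2]-5)<20)&(hsv[...,1]>120)&(abs(hsv[...,0].astype(int)-110)<14)&(np.hypot(Q[...,0],Q[...,1])<65)
rect(Q,m,'face in tool')
o=(hsv[...,1]>120)&(hsv[...,0]<18)&(np.hypot(Q[...,0],Q[...,1])<50)&(abs(Q[...,2])<40);rect(Q,o,'handle in tool')
q=Q[m];A=np.c_[q[:,:2],np.ones(len(q))];print('plane',np.linalg.lstsq(A,q[:,2],rcond=None)[0])
E
```

```text
t 12.97 pos [ 487.1 -338.8  180.5] yawy 66.5 z [-0.002  0.002 -1.   ] F [ 0.3 -0.1 -1.8] T [-0.03  0.02  0.01] gap 10.1 ff 78.1 q [-0.61  0.45  0.18  1.3   0.   -0.2 ]
units before turn [ 1.653 10.926  0.693] wz -19.95 after turn [-2.17519553 10.83378522  0.6931363 ]
t 13.03 pos [ 487.  -338.7  180.3] yawy 66.5 z [-0.003  0.002 -1.   ] F [ 0.1  1.5 -0.9] T [ 0.01 -0.01 -0.  ] gap 10.9 ff 78.1 q [-0.61  0.45  0.18  1.3  -0.   -0.2 ]
face in tool 5163 rect [ 1.5 -0.3] [93.2 44.4] 0.0 mean [28.1 -1. ] major 61.3 z 6.0
handle in tool 2480 rect [10.1 -6.8] [56.  24.4] 1.0 mean [ 8.1 -1. ] major 174.9 z -23.6
plane [ 2.89722507e-03 -3.83056486e-03  5.90033311e+00]
```

View pics/w4.png

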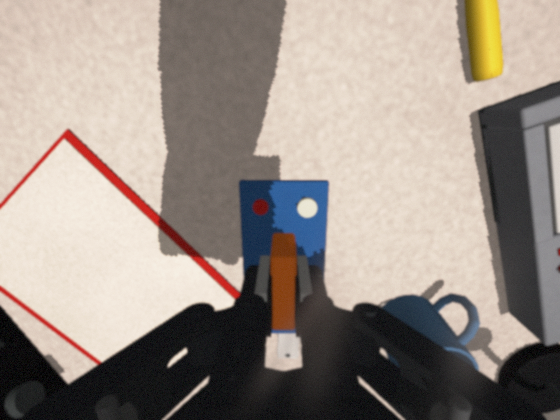

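The module is held level, faceplate top about 6 mm below the TCP, centred within ~1.5 mm. I'll stop short of the console, beside the bay, to measure the bay in the wrist view.

play_rows(deltas=[{"tx":0,"ty":0,"tz":0,"wx":0,"wy":0,"wz":-10},{"tx":0,"ty":0,"tz":0,"wx":0,"wy":0,"wz":-10},{"tx":-0.26,"ty":0.87,"tz":0,"wx":0,"wy":0,"wz":0},{"tx":-0.26,"ty":0.87,"tz":0,"wx":0,"wy":0,"wz":0},{"tx":-0.26,"ty":0.87,"tz":0,"wx":0,"wy":0,"wz":0},{"tx":-0.26,"ty":0.87,"tz":0,"wx":0,"wy":0,"wz":0},{"tx":-0.26,"ty":0.87,"tz":0,"wx":0,"wy":0,"wz":0},{"tx":-0.26,"ty":0.87,"tz":0,"wx":0,"wy":0,"wz":0},{"tx":-0.26,"ty":0.87,"tz":0,"wx":0,"wy":0,"wz":0},{"tx":-0.26,"ty":0.87,"tz":0,"wx":0,"wy":0,"wz":0},{"tx":-0.26,"ty":0.87,"tz":0,"wx":0,"wy":0,"wz":0},{"tx":0,"ty":0,"tz":0,"wx":0,"wy":0,"wz":0},{"tx":0,"ty":0,"tz":0,"wx":0,"wy":0,"wz":0},{"tx":0,"ty":0,"tz":0,"wx":0,"wy":0,"wz":0}])

```text
clock: 14.78
position: [571.6, -109.9, 181.7]
tcp_rot: [-0.096, -3.139, 0.0]
wrist_force: [-0.2, -0.2, -2.0]
finger_gap: 10.5
finger_force: 78.2
```

```bash
python3 - <<'E'
from h import *
im,P,T=cap('wrist');save(im,'pics/w5.png');np.savez('w5.npz',im=im,P=P,T=T)
X,Y,Z=P[...,0],P[...,1],P[...,2]
hsv=cv2.cvtColor(im,cv2.COLOR_RGB2HSV).astype(int)
near=np.hypot(X-572,Y+18)<120
rect(P,near&(Z<52)&(Z>15)&(abs(hsv[...,0]-65)<15)&(hsv[...,1]>90)&(abs(Y+18)<30),'green')
rect(P,near&(hsv[...,1]<30)&(hsv[...,2]>140)&(abs(Z-60)<5),'alu')
# slot: row scan of rim around wide bay
rim=near&(abs(Z-60)<4)
a=np.radians(-3.4);L=np.stack([(X-572)*np.cos(a)+(Y+18)*np.sin(a),-(X-572)*np.sin(a)+(Y+18)*np.cos(a)],-1)
for x0 in(-30,-15,0,15,30):
    y=np.sort(L[...,1][rim&(abs(L[...,0]-x0)<4)]);g=np.diff(y);i=np.where(g>8)[0];print('x',x0,[(y[k].round(1),y[k+1].round(1)) for k in i])
for y0 in(-10,0,10):
    x=np.sort(L[...,0][rim&(abs(L[...,1]-y0)<3)]);g=np.diff(x);i=np.where(g>20)[0];print('y',y0,[(x[k].round(1),x[k+1].round(1)) for k in i])
tool()
E
```

```text
green 1391 rect [571.4 -14.6] [26.8 69.6] 86.3 mean [569.7 -17.5] major 176.9 z 32.8
alu 24106 rect [593.5 -18.5] [218.9 193.5] 86.6 mean [573.7  -3.4] major -137.1 z 59.7
x -30 [(np.float64(-68.9), np.float64(-51.0)), (np.float64(-17.4), np.float64(16.4)), (np.float64(46.9), np.float64(71.0))]
x -15 [(np.float64(-69.5), np.float64(-50.7)), (np.float64(-17.6), np.float64(16.5)), (np.float64(47.3), np.float64(70.8))]
x 0 [(np.float64(-17.2), np.float64(16.4)), (np.float64(47.0), np.float64(71.0))]
x 15 [(np.float64(-17.6), np.float64(16.1)), (np.float64(46.8), np.float64(70.5))]
x 30 [(np.float64(-18.0), np.float64(16.2)), (np.float64(47.0), np.float64(70.5))]
y -10 [(np.float64(-43.5), np.float64(41.9))]
y 0 [(np.float64(-43.5), np.float64(41.8))]
y 10 [(np.float64(-43.5), np.float64(41.3))]
t 14.82 pos [ 571.7 -109.9  181.8] yawy 86.5 z [-0.001 -0.    -1.   ] F [-0.4  0.6 -2.7] T [-0.03  0.01 -0.01] gap 10.5 ff 78.2 q [-0.19  0.43  0.14  1.29 -0.   -0.13]
```

View pics/w5.png

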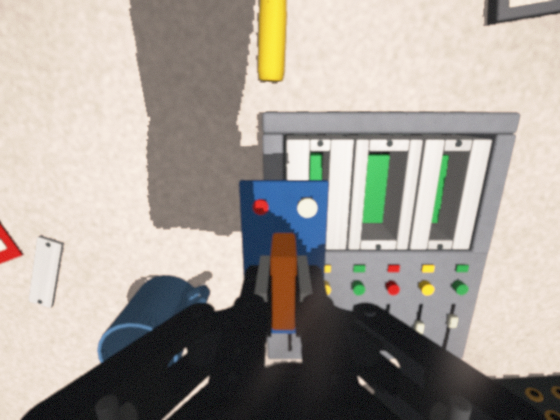

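The wide slot is the middle one, green at (378,188), and measures 34 mm wide. The neighbours measure 24 and 18 mm. Its centre is about (571.2, −18.5) and its yaw matches the tool, so I move over it.

play_rows(deltas=[{"tx":0.04,"ty":0.76,"tz":0,"wx":0,"wy":0,"wz":0},{"tx":0.04,"ty":0.76,"tz":0,"wx":0,"wy":0,"wz":0},{"tx":0.04,"ty":0.76,"tz":0.3,"wx":0,"wy":0,"wz":0},{"tx":0.04,"ty":0.76,"tz":0.6,"wx":0,"wy":0,"wz":0},{"tx":0,"ty":0,"tz":0.6,"wx":0,"wy":0,"wz":0},{"tx":0,"ty":0,"tz":0.4,"wx":0,"wy":0,"wz":0},{"tx":0,"ty":0,"tz":0,"wx":0,"wy":0,"wz":0},{"tx":0,"ty":0,"tz":0,"wx":0,"wy":0,"wz":0},{"tx":0,"ty":0,"tz":0,"wx":0,"wy":0,"wz":0}])

```text
clock: 15.95
position: [573.5, -18.1, 126.0]
tcp_rot: [0.096, 3.138, -0.0]
wrist_force: [0.1, 1.0, -2.4]
finger_gap: 10.5
finger_force: 78.3
```

```bash
python3 - <<'E'
from h import *
im,P,T=cap('wrist')
s,M=tool();Q=(P-s['position'])@M
hsv=cv2.cvtColor(im,cv2.COLOR_RGB2HSV)
m=(abs(Q[...,2]-5)<12)&(hsv[...,1]>120)&(abs(hsv[...,0].astype(int)-110)<14)&(np.hypot(Q[...,0],Q[...,1])<65)
rect(Q,m,'face in tool')
X,Y,Z=P[...,0],P[...,1],P[...,2]
for y0 in(-12,0,12):
    a=np.radians(-3.4);l0=(X-572)*np.cos(a)+(Y+18)*np.sin(a);l1=-(X-572)*np.sin(a)+(Y+18)*np.cos(a)
    for t in(38,-38):
        k=(abs(Z-60)<4)&(abs(l0+t)<4)&(abs(l1)<40); y=np.sort(l1[k]);g=np.diff(y)
        if len(g): print(t,len(y),y[g.argmax()],y[g.argmax()+1])
    break
for i in range(3): togo([572.4,-18.6,125],86.5)
E
```

```text
t 16.0 pos [573.4 -18.  126. ] yawy 86.5 z [ 0.002 -0.    -1.   ] F [-0.3  0.7 -0.7] T [-0.02 -0.03 -0.09] gap 10.3 ff 78.3 q [-0.03  0.45  0.02  1.14  0.    0.03]
face in tool 5270 rect [1. 0.] [44.7 95.1] 89.8 mean [28.  -0.9] major -143.4 z 6.0
38 693 -17.357097717832634 17.303524680921537
-38 181 -32.15571834366309 32.37813045032306
t 16.0 pos [573.4 -18.  126. ] yawy 86.5 z [ 0.002 -0.    -1.   ] F [-0.3  0.7 -0.7] T [-0.02 -0.03 -0.09] gap 10.3 ff 78.3 q [-0.03  0.45  0.02  1.14  0.    0.03]
units before turn [ 0.031 -0.021  0.032] wz 0.02 after turn [ 0.03133958 -0.0213735   0.03173244]
t 16.0 pos [573.4 -18.  126. ] yawy 86.5 z [ 0.002 -0.    -1.   ] F [-0.3  0.7 -0.7] T [-0.02 -0.03 -0.09] gap 10.3 ff 78.3 q [-0.03  0.45  0.02  1.14  0.    0.03]
units before turn [ 0.031 -0.021  0.032] wz 0.02 after turn [ 0.03133958 -0.0213735   0.03173244]
t 16.0 pos [573.4 -18.  126. ] yawy 86.5 z [ 0.002 -0.    -1.   ] F [-0.3  0.7 -0.7] T [-0.02 -0.03 -0.09] gap 10.3 ff 78.3 q [-0.03  0.45  0.02  1.14  0.    0.03]
units before turn [ 0.031 -0.021  0.032] wz 0.02 after turn [ 0.03133958 -0.0213735   0.03173244]
```

play_rows(deltas=[{"tx":0.03,"ty":-0.01,"tz":0.3,"wx":0,"wy":0,"wz":0},{"tx":0,"ty":0,"tz":0.25,"wx":0,"wy":0,"wz":0},{"tx":0,"ty":0,"tz":0.2,"wx":0,"wy":0,"wz":0},{"tx":0,"ty":0,"tz":0.2,"wx":0,"wy":0,"wz":0},{"tx":0,"ty":0,"tz":0.2,"wx":0,"wy":0,"wz":0},{"tx":0,"ty":0,"tz":0,"wx":0,"wy":0,"wz":0}])

```text
clock: 16.75
position: [571.4, -18.0, 89.9]
tcp_rot: [-0.095, -3.139, 0.0]
wrist_force: [1.6, -0.7, -1.0]
finger_gap: 10.4
finger_force: 78.3
```

It entered freely. Continue down onto the connector.

play_rows(deltas=[{"tx":0,"ty":0,"tz":0.2,"wx":0,"wy":0,"wz":0},{"tx":0,"ty":0,"tz":0.15,"wx":0,"wy":0,"wz":0},{"tx":0,"ty":0,"tz":0.1,"wx":0,"wy":0,"wz":0},{"tx":0,"ty":0,"tz":0.1,"wx":0,"wy":0,"wz":0},{"tx":0,"ty":0,"tz":0.07,"wx":0,"wy":0,"wz":0},{"tx":0,"ty":0,"tz":0,"wx":0,"wy":0,"wz":0},{"tx":0,"ty":0,"tz":0,"wx":0,"wy":0,"wz":0}])

```text
clock: 17.62
position: [571.9, -18.0, 72.4]
tcp_rot: [0.095, 3.14, 0.0]
wrist_force: [-3.2, 0.6, 4.7]
finger_gap: 10.7
finger_force: 79.3
```

```bash
python3 -c "
from h import *
tool()"
```

```text
t 17.62 pos [571.9 -18.   72.4] yawy 86.5 z [ 0. -0. -1.] F [-3.2  0.6  4.7] T [ 0.03  0.61 -0.02] gap 10.7 ff 79.3 q [-0.03  0.49 -0.06  1.02  0.    0.03]
```

play_rows(deltas=[{"tx":0,"ty":0,"tz":0.07,"wx":0,"wy":0,"wz":0},{"tx":0,"ty":0,"tz":0.06,"wx":0,"wy":0,"wz":0},{"tx":0,"ty":0,"tz":0,"wx":0,"wy":0,"wz":0},{"tx":0,"ty":0,"tz":0,"wx":0,"wy":0,"wz":0}])

```text
clock: 18.12
position: [572.1, -17.9, 69.9]
tcp_rot: [0.094, 3.139, 0.0]
wrist_force: [-6.0, 1.0, 12.7]
finger_gap: 10.4
finger_force: 80.3
```

```bash
python3 -c "
from h import *
tool()"
```

```text
t 18.12 pos [572.1 -17.9  69.9] yawy 86.6 z [ 0.001 -0.    -1.   ] F [-6.   1.  12.7] T [-0.03  1.24 -0.02] gap 10.4 ff 80.3 q [-0.03  0.5  -0.06  1.01  0.    0.03]
```

play_rows(deltas=[{"tx":0.03,"ty":0,"tz":0.05,"wx":0,"wy":0,"wz":0},{"tx":0,"ty":0,"tz":0,"wx":0,"wy":0,"wz":0},{"tx":0,"ty":0,"tz":0,"wx":0,"wy":0,"wz":0},{"tx":0,"ty":0,"tz":0,"wx":0,"wy":0,"wz":0}])

```text
clock: 18.62
position: [572.1, -17.9, 69.8]
tcp_rot: [0.094, 3.136, -0.0]
wrist_force: [-6.5, 0.5, 20.2]
finger_gap: 10.6
finger_force: 81.4
```

```bash
python3 - <<'E'
from h import *
im,P,T=cap('wrist');save(im,'pics/w6.png')
s,M=tool();hsv=cv2.cvtColor(im,cv2.COLOR_RGB2HSV).astype(int);X,Y,Z=P[...,0],P[...,1],P[...,2]
b=(hsv[...,1]>110)&(abs(hsv[...,0]-110)<14)&(np.hypot(X-572,Y+18)<65)&(abs(Z-62)<15)
rect(P,b,'face');q=P[b];print('plane tilt',np.linalg.lstsq(np.c_[q[:,:2]-[572,-18],np.ones(len(q))],q[:,2],rcond=None)[0])
r=(hsv[...,1]<40)&(abs(Z-60)<4)&(np.hypot(X-540,Y+18)<60);print('rim z',np.median(Z[r]))
im,P,T=cap('top');X,Y,Z=P[...,0],P[...,1],P[...,2]
hsv=cv2.cvtColor(im,cv2.COLOR_RGB2HSV).astype(int)
b=(hsv[...,1]>110)&(abs(hsv[...,0]-110)<14)&(np.hypot(X-572,Y+18)<65)&(Z>50)&(Z<80);rect(P,b,'face top')
near=np.hypot(X-510.5,Y-321)<40
rect(P,near&(Z>75)&(Z<100),'bar top')
E
```

```text
t 18.68 pos [572.1 -17.9  69.8] yawy 86.6 z [ 0.004 -0.    -1.   ] F [-7.1  0.9 18.6] T [-0.01  1.49 -0.  ] gap 10.8 ff 81.4 q [-0.03  0.49 -0.06  1.01 -0.    0.03]
face 5355 rect [571.  -18.2] [44.9 94.5] 86.4 mean [544.5 -16.9] major 157.4 z 63.7
plane tilt [1.32991748e-03 6.53040873e-04 6.37549049e+01]
rim z 59.608004171034054
face top 0
bar top 145 rect [510.5 320.6] [15.3 42.2] 73.4 mean [509.4 319.5] major 166.2 z 87.5
```

View pics/w6.png

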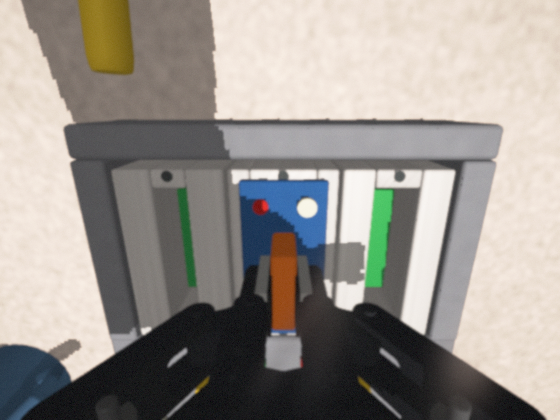

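The picture shows the faceplate at (284,220), centred on the wide bay. Its top is 4.1 mm above the rim, which is the plate's own thickness, so it sits flush. The arm is pressing with about 19 N and the knob is still at its stop.

```bash
python3 -c "
from h import *
print(env.finish_job())"
```

```text
the job is handed in; nothing more can be done
None
```

I handed the job in at about 18.7 s: the volume knob is at its off stop, and the blue module is in the wide middle bay, held flush on the rim with about 19 N of push; no verdict came back.

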